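# Find the empty bay of the sample loading deck and push its hatch open

### The arm

A 6-joint arm with a two-finger parallel gripper is mounted at the origin on the work surface. World frame = base frame: x ahead of the robot, y to its left, z up, the work surface at z = 0. Lengths are in mm, angles in rad, forces in N, time in s.
With the tool pointing down it reaches from about 150 to 775 mm from the base axis. Payload 6.1 kg.
Tool frame: the origin (TCP) lies at the very end of the fingers, on their centre line; the grasp point (between the pads) lies 19 mm behind it; z points along the fingers, y is the direction in which the jaws open and shut (so a half turn about z gives the same grasp; the last joint's range is limited). The gripper opens to 85 mm and grips with 20 to 120 N. Pads are 22 mm wide; open, the fingers measure 114 mm over their backs; the gripper's body (76 mm by 85 mm) begins 54 mm behind the grasp point. The pads swing forward as they close: fully open they stand 13 mm farther back than shut.
Start: joints at [-1.248, 0.126, -0.04, 1.405, 0, 1.571], TCP at [166.535, -497.87, 195.395] pointing down, gripper open.
Joint ranges: [-2.72, 2.72], [-0.95, 1.95], [-1.27, 1.35], [-1.78, 2.02], [-1.46, 1.47], [-3.14, 3.14]. Speed limits (rad/s): [2.39, 2.39, 3.01, 3.14, 3.14, 3.14].

### API

Orientations are given as a rotation vector (axis times angle).
In Python, from bench import * gives the robot as it stands.
- The arm moves only by the tool move_arm, never from a script. Its argument "steps" is a list of rows, each a list of 3 entries, a list of its own where there are three numbers: the shift along the tool's x, y, z in m, then the turn, a rotation vector about the tool's x, y, z in rad, then the finger opening in m, from 0 to 0.0854. In form: [[[dx, dy, dz], [rx, ry, rz], gripper], ...]. A call has 1 to 10 rows; each row is the pose to reach, as a shift and turn from the pose commanded when the call began, along the tool's axes at that moment; what a row does not reach only later rows make up. A row lasts 1/8 s, in which the tool goes at most 62.5 mm and 10.7 degrees, less where a joint would pass 70% of its speed; a pose out of reach is approached as far as the arm can. A call with a gripper value outside its range is refused whole. The fingers move at their own pace and stop on an object; "squeeze" is the grip in N (left out, the last holds). Time passes only in rows, so rows that repeat a pose let the fingers close. It gives the time, the measured TCP pose, the force and the opening at its end, in the units of the state.
- state(): the state, without advancing time (a new reading comes with each control period).
- grab_frame(name): name is "side" or "top" or "wrist"; returns a dict with "pixels" (420x560x3 uint8, blue, green, red), "fx", "fy", "cx", "cy" (pixels), "extrinsics" (4x4, takes a point from camera to world coordinates). Camera axes: x right, y down, z forward; pixel columns grow to the right and rows downward; lengths in mm; the calibration is good to about 2 mm. A picture is of the moment at which its call begins. There is no depth.
- finish_job(): hands the job in, once; it reports no verdict.
Trained networks look in a picture, given as the dict that the camera call returned (one of the last four; its "shot" number tells which), for a name from the list of things; names that differ only in an ending like _2 or _b are one class to them, and where a whole thing is asked for, a point or a joint stands for the part that bears it (a point fixed in the world has none). Each returns a list of dicts, best first, with "confidence" (0 to 1); they miss things now and then, are a little off and sometimes report something else, mostly with a low value. They report only what shows in the picture. A call takes as long as a camera call.
- outline_of(picture, label): "pixels" (420x560 bool, what is visible of it) and "pixel" ([row, column] in pixels, amid what is visible of it).
- tip_of(picture, label): "pixel" ([row, column] in pixels: a listed point, or the origin of a listed thing).
The state is a dict: "time": time; "q": joint angles; "qd": joint speeds; "effort": joint torques, N m; "ee_pos": TCP position; "tool_rot": TCP orientation; "wrist_force": force on the tool from outside, world axes, zero at the start; "wrist_torque": the same for the moment, N m; "gripper_width": finger opening in mm.
Only numpy, scipy, OpenCV 4.12 (cv2) and the standard library are available. Lean on these libraries where they do the work, as an engineer would, in place of code of your own. Each camera call takes 0.05 s, during which the arm holds its last target.

### The job

Three of the four identical hatches on the white loading deck are firm because a full cassette stands under them; the one over the empty bay rocks. With the fingertips, press gently on the black rubber pads at the near ends of the hatches, one hatch after another, until you find the one that gives, then push that pad down until its hatch is fully open, leave it open and take the hand away. Grip and lift nothing, never press hard on the deck, and leave the jars, bottle and beaker standing where they are.

Things in the scene. Friction and masses are not known exactly. Their poses are not given: they have to be found in the camera images.
- console: white loading deck 190 (x) x 514 (y) x 105 mm high, fixed; origin at the centre of its underside, x axis from its near (robot) side to its rear. Four identical grey hatches, 110 (x) x 98 (y) x 8 mm, lie flush in its top at y = +191, +76, -76, -191 mm, x = -78 to +32 mm, over bays 95 mm deep. Under three stands a full cassette; under one, a different one each time, the bay is empty.
- hatch_1 (a joint): tilt of hatch 1 (1 is leftmost, +y): 0 shut, 0.75 rad fully open at its stop. Hinge along deck y at deck x = -3 mm, 4 mm below the top; opening sinks the near end (75 mm long) and raises the far end (35 mm). Over the empty bay it gives at about 3 N on its pad and stays at any tilt where left; over a cassette it gives under 0.02 rad.
- pad_1 (a point): centre of the black rubber push pad (36 x 60 mm) on top of the near end of hatch 1, 50 mm from its hinge line; moves with the hatch. A fingertip pressing straight down here sinks about 35 to 45 mm to open the hatch fully.
- hatch_2 (a joint): tilt of hatch 2 (1 is leftmost, +y): 0 shut, 0.75 rad fully open at its stop. Hinge along deck y at deck x = -3 mm, 4 mm below the top; opening sinks the near end (75 mm long) and raises the far end (35 mm). Over the empty bay it gives at about 3 N on its pad and stays at any tilt where left; over a cassette it gives under 0.02 rad.
- pad_2 (a point): centre of the black rubber push pad (36 x 60 mm) on top of the near end of hatch 2, 50 mm from its hinge line; moves with the hatch. A fingertip pressing straight down here sinks about 35 to 45 mm to open the hatch fully.
- hatch_3 (a joint): tilt of hatch 3 (1 is leftmost, +y): 0 shut, 0.75 rad fully open at its stop. Hinge along deck y at deck x = -3 mm, 4 mm below the top; opening sinks the near end (75 mm long) and raises the far end (35 mm). Over the empty bay it gives at about 3 N on its pad and stays at any tilt where left; over a cassette it gives under 0.02 rad.
- pad_3 (a point): centre of the black rubber push pad (36 x 60 mm) on top of the near end of hatch 3, 50 mm from its hinge line; moves with the hatch. A fingertip pressing straight down here sinks about 35 to 45 mm to open the hatch fully.
- hatch_4 (a joint): tilt of hatch 4 (1 is leftmost, +y): 0 shut, 0.75 rad fully open at its stop. Hinge along deck y at deck x = -3 mm, 4 mm below the top; opening sinks the near end (75 mm long) and raises the far end (35 mm). Over the empty bay it gives at about 3 N on its pad and stays at any tilt where left; over a cassette it gives under 0.02 rad.
- pad_4 (a point): centre of the black rubber push pad (36 x 60 mm) on top of the near end of hatch 4, 50 mm from its hinge line; moves with the hatch. A fingertip pressing straight down here sinks about 35 to 45 mm to open the hatch fully.
- jar_mid: bystander, loose: small brown glass sample jar with white cap, 30 mm diameter, 32 mm tall, standing on the wide strip of the deck between hatches 2 and 3; origin at the centre of its underside, z up
- jar_left: bystander, loose: the same kind of jar, standing on the rear strip of the deck, behind the left hatches; origin at the centre of its underside, z up
- jar_right: bystander, loose: the same kind of jar, standing on the rear strip of the deck, behind the right hatches; origin at the centre of its underside, z up
- bottle: bystander, loose: glass bottle, 60 mm diameter, 150 mm tall, on the table left of the deck; origin at the centre of its underside, z up
- beaker: bystander, loose: open glass beaker, 70 mm diameter, 90 mm tall, on the table right of the deck; origin at the centre of its underside, z up

How it is judged (in metres and radians):
On the way, in this order (a step that is already met when the one before it is completed fails the run):
1. the loose hatch rocks under a fingertip (value of joint any of hatch_1, hatch_2, hatch_3, hatch_4 above 0.05 rad and contact force between the fingers and console above 0.3 N).
2. its hatch is pushed fully open (value of joint any of hatch_1, hatch_2, hatch_3, hatch_4 above 0.66 rad).
At the end, for the whole second after the job is handed in: The hatch over the empty bay is open by more than 0.66 rad (its stop is at 0.75) and at rest, the other three are shut (under 0.04 rad), and the jars, bottle and beaker stand upright within 30 mm of where they were (((value of joint hatch_1 above 0.66 rad and value of joint each of hatch_2, hatch_3, hatch_4 below 0.04 rad and velocity of joint hatch_1 between -0.05 and 0.05 rad/s) or (value of joint hatch_2 above 0.66 rad and value of joint each of hatch_1, hatch_3, hatch_4 below 0.04 rad and velocity of joint hatch_2 between -0.05 and 0.05 rad/s) or (value of joint hatch_3 above 0.66 rad and value of joint each of hatch_1, hatch_2, hatch_4 below 0.04 rad and velocity of joint hatch_3 between -0.05 and 0.05 rad/s) or (value of joint hatch_4 above 0.66 rad and value of joint each of hatch_1, hatch_2, hatch_3 below 0.04 rad and velocity of joint hatch_4 between -0.05 and 0.05 rad/s)) and distance of each of jar_mid, jar_left, jar_right, bottle, beaker from where it was at the start of the episode below 0.03 m and angle between each of jar_mid, jar_left, jar_right, bottle, beaker's own z axis and vertical below 0.3 rad); the robot touches nothing.
It fails at once if the deck or a hatch is pressed hard (over 50 N) (contact force between any of the fingers, the arm and console above 50 N).
It fails at once if a bystander is knocked over, pushed more than 30 mm, or lifted ((distance of jar_mid from where it was at the start of the episode above 0.03 m or angle between jar_mid's own z axis and vertical above 0.3 rad) or (distance of jar_left from where it was at the start of the episode above 0.03 m or angle between jar_left's own z axis and vertical above 0.3 rad) or (distance of jar_right from where it was at the start of the episode above 0.03 m or angle between jar_right's own z axis and vertical above 0.3 rad) or (distance of bottle from where it was at the start of the episode above 0.03 m or angle between bottle's own z axis and vertical above 0.3 rad) or (distance of beaker from where it was at the start of the episode above 0.03 m or angle between beaker's own z axis and vertical above 0.3 rad)).
It also fails if it takes over 54 s, if anything falls off the work surface, if the arm or the gripper's body presses on something with over 40 N, if the wrist force passes 120 N, or if a joint passes its speed limit or range.

## Working session

There is one attempt and no reset: what is moved stays moved. The work goes in short steps, Python scripts to look and compute and a tool call to move; the robot and the scene stay as the last step left them, time stands still between calls to the robot, and variables do not carry over. Pictures are saved under pics/ and viewed, and the job is handed in when it is done.

Besides the shell and the picture viewer there is one more tool, called after "Call:" as name(argument=value, ...) on one line, values as JSON. move_arm: Moves the arm, as the interface text tells. Its arguments: {"type":"object","properties":{"steps":{"type":"array","items":{"type":"array"}},"squeeze":{"type":"number"}},"required":["steps"]}

```bash
mkdir -p pics; python3 - <<'E'
from bench import *
import cv2,numpy as np
s=state()
print(s)
for n in("side","top"):
    f=grab_frame(n);cv2.imwrite(f"pics/{n}0.png",f["pixels"])
    E=np.array(f["extrinsics"]);print(n,f["fx"],f["cx"],f["cy"],E.round(3).tolist())
    for l in("pad_1","console","jar_mid"):
        for r in tip_of(f,l)[:6]:
            print(l,r["pixel"],round(r["confidence"],2))
E
```

```text
{'time': 0.0, 'q': array([-1.24802061e+00,  1.26335813e-01, -4.06253578e-02,  1.40542189e+00,
       -1.23736062e-06,  1.57079028e+00]), 'qd': array([ 0.00059443, -0.00015562, -0.00116137,  0.00225777,  0.00040529,
       -0.0008602 ]), 'effort': array([ 2.39411493e-03, -4.35915005e+01,  3.52922809e+01,  1.73459225e-02,
        2.27505725e-04,  1.13201693e-06]), 'ee_pos': array([ 166.3754375 , -497.42721135,  194.64377094]), 'tool_rot': array([-3.09922124e+00, -5.04574575e-01,  4.02214113e-04]), 'wrist_force': array([ 0.31925251,  0.27658421, -0.33082444]), 'wrist_torque': array([0.0012618 , 0.02117984, 0.04078841]), 'gripper_width': 85.36410098337805}
side 498.91718019569277 281.3227727208168 206.92122838955842 [[-0.779, -0.464, 0.421, 20.629], [-0.626, 0.555, -0.548, 708.101], [0.021, -0.69, -0.723, 1065.552], [0.0, 0.0, 0.0, 1.0]]
pad_1 [187.4, 313.6] 0.74
pad_1 [220.8, 279.9] 0.73
pad_1 [251.5, 253.7] 0.61
pad_1 [165.9, 328.6] 0.6
console [221.2, 279.7] 0.78
console [165.2, 331.8] 0.43
jar_mid [193.6, 273.6] 0.44
top 503.04421653585104 284.8476985194024 204.0447165909429 [[0.022, -0.978, 0.206, 229.627], [-1.0, -0.021, 0.004, -13.393], [0.0, -0.206, -0.979, 1789.689], [0.0, 0.0, 0.0, 1.0]]
pad_1 [204.6, 354.3] 0.96
pad_1 [217.3, 240.4] 0.79
pad_1 [215.2, 273.9] 0.66
pad_1 [209.3, 319.8] 0.56
console [202.2, 295.9] 0.81
jar_mid [192.0, 296.5] 0.52
jar_mid [172.7, 349.2] 0.29
```

View pics/side0.png

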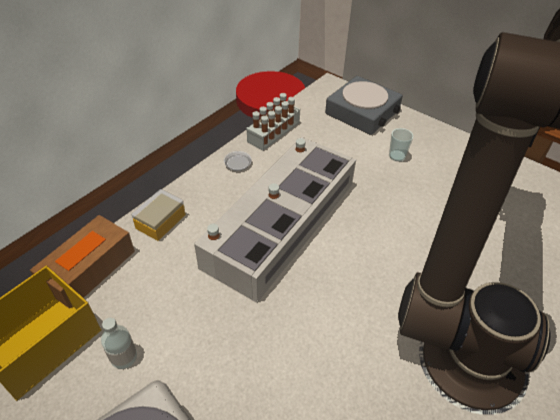

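View pics/top0.png

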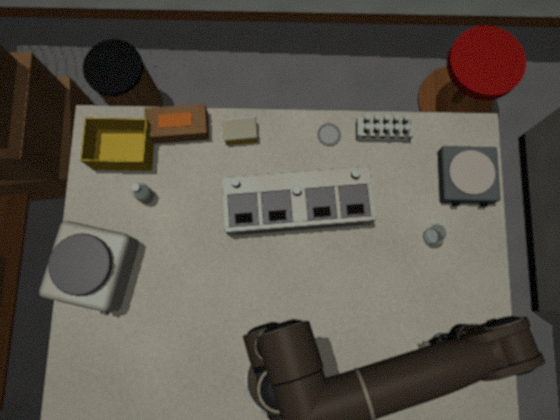

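```bash
cat > h.py <<'E'
from bench import *
import cv2,numpy as np
from scipy.spatial.transform import Rotation as R
def ray(f,px,z):
    E=np.array(f["extrinsics"]);d=E[:3,:3]@np.array([(px[1]-f["cx"])/f["fx"],(px[0]-f["cy"])/f["fy"],1]);o=E[:3,3]
    return o+d*(z-o[2])/d[2]
E
python3 - <<'E'
from h import *
for n in("side","top"):
    f=grab_frame(n)
    for r in outline_of(f,"pad_1")[:6]:
        ys,xs=np.nonzero(r["pixels"]);print(n,"out",round(r["confidence"],2),len(ys),ray(f,(ys.mean(),xs.mean()),107).round(1))
    for r in tip_of(f,"pad_1")[:6]: print(n,"tip",round(r["confidence"],2),ray(f,r["pixel"],107).round(1))
    for l in("jar_mid","bottle","beaker"):
      for r in tip_of(f,l)[:4]: print(n,l,round(r["confidence"],2),ray(f,r["pixel"],105 if l=="jar_mid" else 0).round(1))
E
```

```text
side out 0.88 836 [ 591.7 -235.2  107. ]
side out 0.81 922 [ 582.5 -123.1  107. ]
side out 0.71 1432 [555.2 142.7 107. ]
side out 0.66 1193 [566.6  28.5 107. ]
side tip 0.93 [530.  141.8 107. ]
side tip 0.85 [ 554.8 -122.8  107. ]
side tip 0.72 [ 574.9 -241.7  107. ]
side tip 0.67 [549.9  18.6 107. ]
side jar_mid 0.68 [623.9 -33.6 105. ]
side bottle 0.89 [623.  499.1   0. ]
side beaker 0.74 [ 499.4 -527.8    0. ]
top out 0.87 904 [571.1  23.  107. ]
top out 0.79 929 [ 599.  -240.6  107. ]
top out 0.65 927 [ 587.1 -127.1  107. ]
top out 0.63 870 [560.  137.7 107. ]
top out 0.61 63 [654.3 168.9 107. ]
top tip 0.74 [543.2 141.6 107. ]
top tip 0.65 [ 580.1 -247.5  107. ]
top tip 0.61 [542.1  18.  107. ]
top tip 0.55 [ 570.1 -120.5  107. ]
top jar_mid 0.42 [636.2 -39.6 105. ]
top jar_mid 0.3 [646.3 182.4 105. ]
top jar_mid 0.21 [540.6  24.5 105. ]
top bottle 0.58 [636.3 499.7   0. ]
top beaker 0.61 [ 498.3 -529.9    0. ]
```

```bash
python3 - <<'E'
from h import *
for n in("side","top"):
    f=grab_frame(n);g=cv2.cvtColor(f["pixels"],cv2.COLOR_BGR2GRAY)
    P=[]
    for r in outline_of(f,"pad_1")[:6]:
        m=r["pixels"].astype(np.uint8)
        if m.sum()<500: continue
        m=cv2.morphologyEx(m,cv2.MORPH_CLOSE,np.ones((9,9)))
        d=((g<40)&(m>0)).astype(np.uint8)
        k,lab,st,c=cv2.connectedComponentsWithStats(d);i=1+st[1:,4].argmax()
        h=ray(f,(r["pixel"]),105)
        P.append(ray(f,c[i][::-1],107));print(n,st[i],P[-1].round(1))
    P=np.array(sorted(P,key=lambda p:-p[1]))
    y=np.array([191,76,-76,-191.]); y=y[:len(P)]
    if len(P)==4:
        A=np.c_[np.ones(4),y];c=np.linalg.lstsq(A,P[:,:2],rcond=None)[0];print(c.round(4),(P[:,:2]-A@c).round(1).tolist())
E
```

```text
side [324 160  17  14  62] [ 568. -237.  107.]
side [273 215  21  18 166] [540.4  24.8 107. ]
side [304 182  18  15 121] [ 555.6 -126.4  107. ]
side [246 243  23  20 198] [528.4 137.8 107. ]
[[ 5.481086e+02 -5.020050e+01]
 [-1.031000e-01  9.829000e-01]] [[0.0, 0.3], [0.1, 0.3], [-0.4, -1.5], [0.2, 0.9]]
top [269 211  17   9 133] [544.5  19.  107. ]
top [347 204  17  10 139] [ 572.1 -245.3  107. ]
top [314 207  16  10 135] [ 560.1 -131.8  107. ]
top [236 213  16  10 132] [533.2 133.  107. ]
[[ 5.524657e+02 -5.628170e+01]
 [-1.020000e-01  9.904000e-01]] [[0.2, 0.1], [-0.2, 0.0], [-0.2, -0.2], [0.2, 0.2]]
```

```bash
cat >> h.py <<'E'
X=np.array([.9947,.103,0]);Y=np.array([-.103,.9947,0]);RD=np.c_[X,-Y,[0,0,-1.]]
O=np.array([549.5,-53,0])
def go(p):
    s=state();R0=R.from_rotvec(s["tool_rot"])
    d=R0.inv().apply(np.array(p)-s["ee_pos"])/1000
    print("shift",d.round(4),"turn",(R0.inv()*R.from_matrix(RD)).as_rotvec().round(4))
E
python3 - <<'E'
from h import *
p=O-191*Y
go(p+[0,0,150]);print(p)
E
```

```text
shift [ 0.4627 -0.114   0.0454] turn [-0.     -0.      0.2196]
[ 569.173  -242.9877    0.    ]
```

Call:
move_arm(steps=[[[0.046, -0.011, 0.0], [0, 0, 0.03], 0.0], [[0.092, -0.023, 0.0], [0, 0, 0.06], 0.0], [[0.139, -0.034, 0.0], [0, 0, 0.09], 0.0], [[0.185, -0.046, 0.0], [0, 0, 0.12], 0.0], [[0.231, -0.057, 0.0], [0, 0, 0.15], 0.0], [[0.3, -0.074, 0.01], [0, 0, 0.18], 0.0], [[0.36, -0.089, 0.02], [0, 0, 0.22], 0.0], [[0.42, -0.103, 0.035], [0, 0, 0.22], 0.0], [[0.463, -0.114, 0.045], [0, 0, 0.22], 0.0], [[0.463, -0.114, 0.045], [0, 0, 0.22], 0.0]])

```text
time: 2.45
ee_pos: [571.5, -240.2, 148.1]
tool_rot: [-3.135, -0.169, 0.003]
wrist_force: [1.0, -0.7, 0.9]
gripper_width: -0.2
```

```bash
python3 - <<'E'
from h import *
s=state();print(s["time"],s["ee_pos"],s["wrist_force"],s["gripper_width"])
p=O-191*Y
go(p+[0,0,115])
f=grab_frame("wrist");cv2.imwrite("pics/w1.png",f["pixels"])
f=grab_frame("side");cv2.imwrite("pics/s1.png",f["pixels"])
print(state()["wrist_force"],state()["ee_pos"])
E
```

```text
2.45 [ 571.51078577 -240.16317386  148.11057195] [ 0.96491172 -0.65679786  0.93792751] -0.2032818392300986
shift [-0.0026  0.0026  0.0331] turn [-0.0017  0.0021  0.0043]
[ 0.35467382 -0.04269513 -0.66203136] [ 569.51632572 -242.39795736  149.88578862]
```

View pics/w1.png

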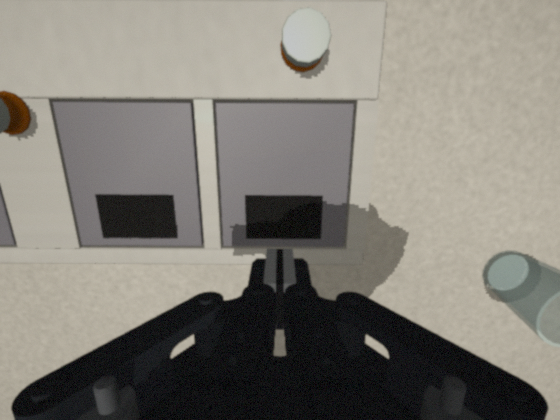

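View pics/s1.png

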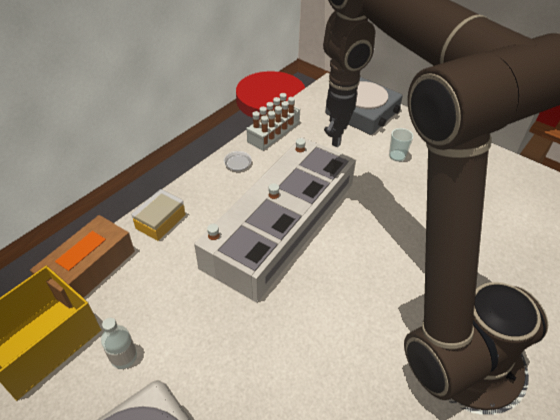

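The wrist view shows the closed fingertips at about (252, 280) and pad 4 centred at about (217, 284). The bystanders are untouched. I'll check the pad position with the wrist calibration.

```bash
python3 - <<'E'
from h import *
f=grab_frame("wrist")
for px in ((217,284),(217,136)):print(ray(f,px,107))
print(O-191*Y,O-76*Y)
go(O-191*Y+[0,0,110])
E
```

```text
[ 570.11663735 -246.18859707  107.        ]
[ 558.20029946 -130.45846383  107.        ]
[ 569.173  -242.9877    0.    ] [ 557.328  -128.5972    0.    ]
shift [ 0.0001 -0.0001  0.0404] turn [ 0.0001  0.0005 -0.0004]
```

Call:
move_arm(steps=[[[0, 0.002, 0.015], [0, 0, 0], 0.0], [[0, 0.002, 0.03], [0, 0, 0], 0.0], [[0, 0.002, 0.038], [0, 0, 0], 0.0], [[0, 0.002, 0.038], [0, 0, 0], 0.0], [[0, 0.002, 0.038], [0, 0, 0], 0.0]])

```text
time: 3.22
ee_pos: [569.8, -245.0, 112.7]
tool_rot: [3.137, 0.161, 0.001]
wrist_force: [0.6, 0.7, 1.0]
gripper_width: 0.2
```

Call:
move_arm(steps=[[[0, 0, 0.001], [0, 0, 0], 0.0], [[0, 0, 0.002], [0, 0, 0], 0.0], [[0, 0, 0.003], [0, 0, 0], 0.0], [[0, 0, 0.004], [0, 0, 0], 0.0], [[0, 0, 0.004], [0, 0, 0], 0.0]])

```text
time: 3.85
ee_pos: [569.6, -244.8, 108.3]
tool_rot: [-3.137, -0.161, 0.0]
wrist_force: [-0.1, -0.1, -0.3]
gripper_width: 0.1
```

Call:
move_arm(steps=[[[0, 0, 0.001], [0, 0, 0], 0.0], [[0, 0, 0.002], [0, 0, 0], 0.0], [[0, 0, 0.002], [0, 0, 0], 0.0]])

```text
time: 4.22
ee_pos: [569.6, -244.8, 106.3]
tool_rot: [-3.137, -0.161, 0.0]
wrist_force: [0.0, -0.5, 0.4]
gripper_width: 0.1
```

Call:
move_arm(steps=[[[0, 0, 0.001], [0, 0, 0], 0.0], [[0, 0, 0.001], [0, 0, 0], 0.0]])

```text
time: 4.47
ee_pos: [569.6, -244.9, 105.3]
tool_rot: [-3.137, -0.161, 0.0]
wrist_force: [0.1, 0.0, 0.7]
gripper_width: -0.1
```

Call:
move_arm(steps=[[[0, 0, 0.001], [0, 0, 0], 0.0], [[0, 0, 0.001], [0, 0, 0], 0.0]])

```text
time: 4.72
ee_pos: [569.6, -244.9, 104.3]
tool_rot: [-3.137, -0.161, 0.0]
wrist_force: [-0.7, 0.6, -0.5]
gripper_width: 0.1
```

Call:
move_arm(steps=[[[0, 0, 0.001], [0, 0, 0], 0.0], [[0, 0, 0.001], [0, 0, 0], 0.0]])

```text
time: 4.97
ee_pos: [569.6, -244.9, 103.3]
tool_rot: [-3.137, -0.161, 0.0]
wrist_force: [-0.1, -0.6, -0.1]
gripper_width: -0.1
```

Call:
move_arm(steps=[[[0, 0, 0.001], [0, 0, 0], 0.0], [[0, 0, 0.001], [0, 0, 0], 0.0]])

```text
time: 5.22
ee_pos: [569.6, -244.8, 102.3]
tool_rot: [-3.137, -0.161, 0.0]
wrist_force: [0.7, -0.4, 1.2]
gripper_width: 0.1
```

```bash
python3 - <<'E'
from h import *
f=grab_frame("wrist");cv2.imwrite("pics/w2.png",f["pixels"])
print(state()["wrist_force"],state()["ee_pos"])
E
```

```text
[ 0.31367375 -1.03523166 -0.20218537] [ 569.63358844 -244.84929374  102.34919337]
```

View pics/w2.png

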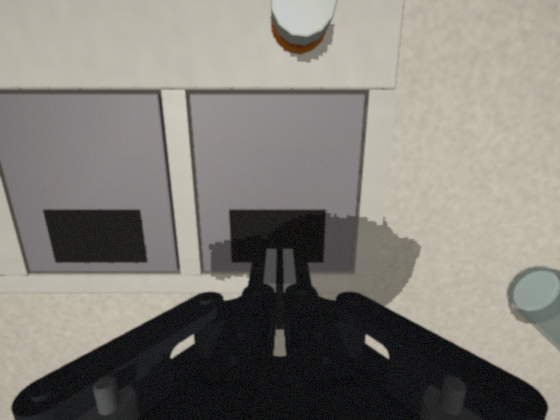

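```bash
python3 - <<'E'
from h import *
f=grab_frame("wrist");E=np.linalg.inv(np.array(f["extrinsics"]))
p=state()["ee_pos"]
for dz in (0,5,19):
    c=E[:3,:3]@(p+[0,0,dz])+E[:3,3];print(dz,f["fy"]*c[1]/c[2]+f["cy"],f["fx"]*c[0]/c[2]+f["cx"])
for z in(105,100,95):print(z,ray(f,(210,277),z),ray(f,(263,277),z), ray(f,(236,277),z))
E
```

```text
0 238.2600822203714 279.07235180374767
5 241.29477598017795 279.0670820530373
19 250.6801385713225 279.05078435544556
105 [ 589.35818211 -241.57452783  105.        ] [ 553.21593727 -245.16482525  105.        ] [ 572.1310032 -243.2858409  105.       ]
100 [ 587.83418291 -241.68897255  100.        ] [ 550.66403262 -245.38138002  100.        ] [ 570.1170535  -243.44895632  100.        ]
95 [ 586.31018372 -241.80341728   95.        ] [ 548.11212798 -245.5979348    95.        ] [ 568.1031038  -243.61207174   95.        ]
```

The closed fingers seem to end behind the nominal TCP: the visible tip is near row 249, while the TCP projects to row 238. I'll keep descending in small steps until there is force.

Call:
move_arm(steps=[[[0, 0, 0.001], [0, 0, 0], 0.0], [[0, 0, 0.002], [0, 0, 0], 0.0]])

```text
time: 5.58
ee_pos: [569.7, -244.9, 100.3]
tool_rot: [3.137, 0.161, -0.0]
wrist_force: [-0.7, 0.0, -0.6]
gripper_width: -0.1
```

Call:
move_arm(steps=[[[0, 0, 0.001], [0, 0, 0], 0.0], [[0, 0, 0.002], [0, 0, 0], 0.0]])

```text
time: 5.82
ee_pos: [569.7, -244.9, 98.3]
tool_rot: [3.137, 0.161, -0.0]
wrist_force: [0.9, 0.1, -0.1]
gripper_width: 0.0
```

Call:
move_arm(steps=[[[0, 0, 0.001], [0, 0, 0], 0.0], [[0, 0, 0.0015], [0, 0, 0], 0.0]])

```text
time: 6.08
ee_pos: [569.6, -244.8, 96.8]
tool_rot: [-3.137, -0.161, 0.0]
wrist_force: [0.1, 0.6, -0.3]
gripper_width: -0.0
```

```bash
python3 - <<'E'
from h import *
f=grab_frame("wrist");a=f["pixels"][150:330,180:380]
g=grab_frame("side");b=g["pixels"][100:200,270:380]
cv2.imwrite("pics/w3.png",np.hstack([cv2.resize(cv2.convertScaleAbs(a,alpha=1.8,beta=20),(400,360)),cv2.resize(cv2.convertScaleAbs(b,alpha=1.5),(396,360))]))
E
```

```text
(no output)
```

View pics/w3.png

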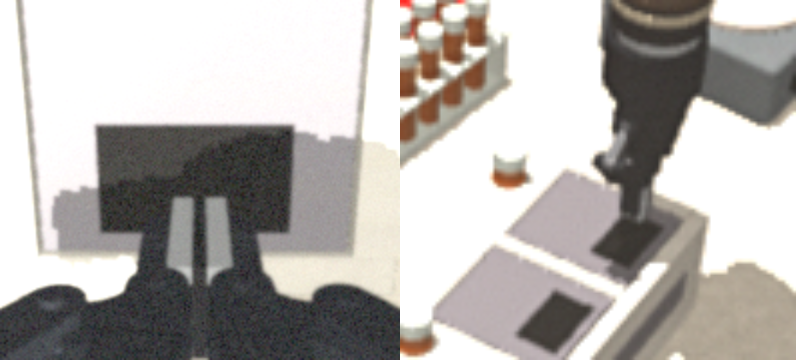

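```bash
python3 - <<'E'
from h import *
f=grab_frame("wrist");g=grab_frame("side");print(state()["ee_pos"])
for z in(95,100,105,110,115,120):print(z,ray(f,(248,280),z)[:2],ray(g,(161.5,336.5),z)[:2])
E
```

```text
[ 569.66222974 -244.87679698   96.91161894]
95 [ 562.041262   -246.24824834] [ 576.85580377 -276.40572812]
100 [ 564.28497242 -246.00703393] [ 573.99028373 -271.33383777]
105 [ 566.52868284 -245.76581953] [ 571.12476369 -266.26194742]
110 [ 568.77239326 -245.52460512] [ 568.25924365 -261.19005708]
115 [ 571.01610368 -245.28339071] [ 565.39372361 -256.11816673]
120 [ 573.2598141 -245.0421763] [ 562.52820357 -251.04627638]
```

The rays put the real tip at z ≈ 112–115, so the fingertips sit about 15 mm behind the reported TCP and have not touched yet. I'll go on down.

Call:
move_arm(steps=[[[0, 0, 0.001], [0, 0, 0], 0.0], [[0, 0, 0.002], [0, 0, 0], 0.0]])

```text
time: 6.52
ee_pos: [569.7, -244.9, 94.9]
tool_rot: [3.137, 0.161, 0.0]
wrist_force: [-0.5, -0.4, 0.1]
gripper_width: -0.0
```

Call:
move_arm(steps=[[[0, 0, 0.001], [0, 0, 0], 0.0], [[0, 0, 0.002], [0, 0, 0], 0.0]])

```text
time: 6.78
ee_pos: [569.7, -244.9, 92.8]
tool_rot: [-3.137, -0.161, 0.0]
wrist_force: [-0.8, -0.0, -0.1]
gripper_width: 0.0
```

Call:
move_arm(steps=[[[0, 0, 0.001], [0, 0, 0], 0.0], [[0, 0, 0.001], [0, 0, 0], 0.0]])

```text
time: 7.02
ee_pos: [569.6, -244.8, 91.8]
tool_rot: [-3.137, -0.161, 0.0]
wrist_force: [0.9, 0.0, 0.1]
gripper_width: -0.1
```

Call:
move_arm(steps=[[[0, 0, 0.001], [0, 0, 0], 0.0], [[0, 0, 0.001], [0, 0, 0], 0.0]])

```text
time: 7.28
ee_pos: [569.7, -244.9, 90.8]
tool_rot: [-3.137, -0.161, 0.0]
wrist_force: [0.1, -0.9, 0.8]
gripper_width: -0.3
```

Call:
move_arm(steps=[[[0, 0, 0.001], [0, 0, 0], 0.0], [[0, 0, 0.001], [0, 0, 0], 0.0]])

```text
time: 7.52
ee_pos: [569.6, -244.8, 89.8]
tool_rot: [-3.137, -0.161, 0.0]
wrist_force: [0.5, 1.0, 0.5]
gripper_width: 0.3
```

Call:
move_arm(steps=[[[0, 0, 0.001], [0, 0, 0], 0.0], [[0, 0, 0.001], [0, 0, 0], 0.0]])

```text
time: 7.78
ee_pos: [569.6, -244.8, 88.8]
tool_rot: [-3.137, -0.161, 0.0]
wrist_force: [-0.1, -0.4, 0.0]
gripper_width: 0.0
```

```bash
python3 - <<'E'
from h import *
f=grab_frame("wrist");a=f["pixels"][150:330,180:380]
g=grab_frame("side");b=g["pixels"][100:200,270:380]
print(state()["wrist_force"],state()["ee_pos"])
cv2.imwrite("pics/w4.png",np.hstack([cv2.resize(cv2.convertScaleAbs(a,alpha=1.8,beta=20),(400,360)),cv2.resize(cv2.convertScaleAbs(b,alpha=1.5),(396,360))]))
E
```

```text
[-0.48969559 -0.10836374 -0.06976797] [ 569.64075115 -244.84728848   88.86494976]
```

View pics/w4.png

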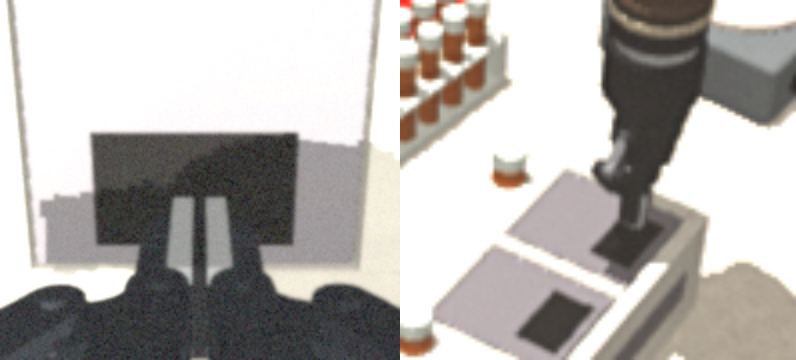

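Call:
move_arm(steps=[[[0, 0, 0.001], [0, 0, 0], 0.0], [[0, 0, 0.001], [0, 0, 0], 0.0]])

```text
time: 8.12
ee_pos: [569.6, -244.9, 87.8]
tool_rot: [-3.137, -0.161, 0.0]
wrist_force: [1.2, -0.1, 0.6]
gripper_width: 0.1
```

Call:
move_arm(steps=[[[0, 0, 0.001], [0, 0, 0], 0.0], [[0, 0, 0.001], [0, 0, 0], 0.0]])

```text
time: 8.38
ee_pos: [569.6, -244.8, 86.8]
tool_rot: [-3.137, -0.161, 0.0]
wrist_force: [0.1, 0.2, 0.1]
gripper_width: 0.1
```

Call:
move_arm(steps=[[[0, 0, 0.001], [0, 0, 0], 0.0], [[0, 0, 0.001], [0, 0, 0], 0.0]])

```text
time: 8.62
ee_pos: [569.6, -244.8, 85.8]
tool_rot: [-3.137, -0.161, 0.0]
wrist_force: [0.1, -0.3, 0.6]
gripper_width: -0.0
```

Call:
move_arm(steps=[[[0, 0, 0.001], [0, 0, 0], 0.0], [[0, 0, 0.001], [0, 0, 0], 0.0]])

```text
time: 8.88
ee_pos: [569.6, -244.8, 84.8]
tool_rot: [-3.137, -0.161, 0.0]
wrist_force: [0.1, 0.2, 0.1]
gripper_width: 0.2
```

```bash
cat >> h.py <<'E'
def two(name,side=(100,200,270,380)):
    f=grab_frame("wrist");a=f["pixels"][150:330,180:380]
    g=grab_frame("side");r=side;b=g["pixels"][r[0]:r[1],r[2]:r[3]]
    s=state();print(s["time"],s["wrist_force"].round(2),s["ee_pos"].round(1),s["effort"].round(2))
    cv2.imwrite(name,np.hstack([cv2.resize(cv2.convertScaleAbs(a,alpha=1.8,beta=20),(400,360)),cv2.resize(cv2.convertScaleAbs(b,alpha=1.5),(396,360))]))
    return f,g
E
python3 - <<'E'
from h import *
two("pics/w5.png")
E
```

```text
8.975 [-0.13  0.61 -0.15] [ 569.6 -244.8   84.9] [  0.   -55.66  34.7   -0.     0.     0.  ]
```

View pics/w5.png

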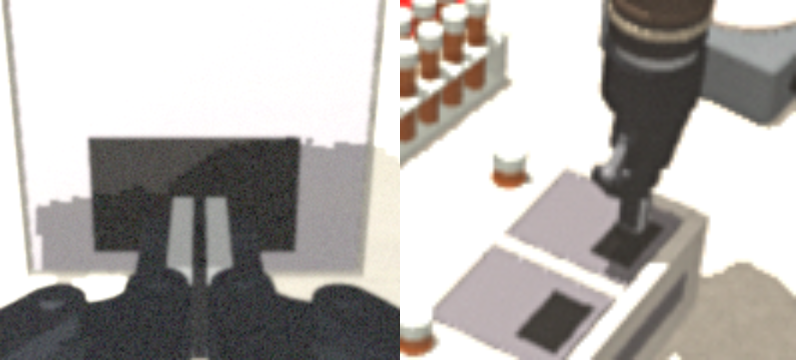

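Call:
move_arm(steps=[[[0, 0, 0.001], [0, 0, 0], 0.0], [[0, 0, 0.002], [0, 0, 0], 0.0]])

```text
time: 9.22
ee_pos: [569.7, -244.9, 82.8]
tool_rot: [3.137, 0.161, 0.0]
wrist_force: [-0.7, 0.1, 0.3]
gripper_width: -0.3
```

Call:
move_arm(steps=[[[0, 0, 0.001], [0, 0, 0], 0.0], [[0, 0, 0.002], [0, 0, 0], 0.0]])

```text
time: 9.48
ee_pos: [569.6, -244.9, 80.8]
tool_rot: [-3.137, -0.161, 0.0]
wrist_force: [-0.3, 0.1, -1.3]
gripper_width: 0.3
```

```bash
python3 - <<'E'
from h import *
f,g=two("pics/w6.png");E=np.linalg.inv(np.array(f["extrinsics"]));print(f["fx"],np.array(f["extrinsics"]).round(2))
E
```

```text
9.575 [-0.84 -0.05  0.28] [ 569.6 -244.8   80.7] [-0.000e+00 -5.577e+01  3.469e+01 -3.000e-02  0.000e+00 -0.000e+00]
296.5696053459753 [[ 1.0000e-01 -9.5000e-01 -2.9000e-01  6.4295e+02]
 [-9.9000e-01 -1.0000e-01 -3.0000e-02 -2.3755e+02]
 [ 0.0000e+00  2.9000e-01 -9.6000e-01  2.5926e+02]
 [ 0.0000e+00  0.0000e+00  0.0000e+00  1.0000e+00]]
```

View pics/w6.png

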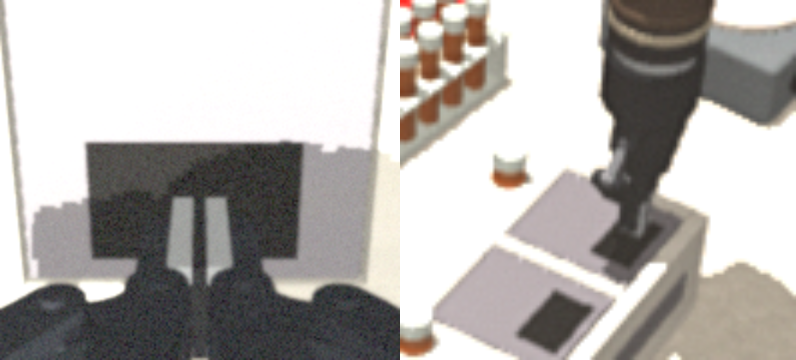

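Call:
move_arm(steps=[[[0, 0, 0.001], [0, 0, 0], 0.0], [[0, 0, 0.002], [0, 0, 0], 0.0]])

```text
time: 9.82
ee_pos: [569.7, -244.9, 78.8]
tool_rot: [3.137, 0.161, 0.0]
wrist_force: [-0.2, 1.3, 0.4]
gripper_width: 0.0
```

Call:
move_arm(steps=[[[0, 0, 0.001], [0, 0, 0], 0.0], [[0, 0, 0.002], [0, 0, 0], 0.0]])

```text
time: 10.07
ee_pos: [569.7, -244.9, 76.8]
tool_rot: [-3.137, -0.161, 0.0]
wrist_force: [-0.6, 0.3, -0.4]
gripper_width: 0.4
```

Call:
move_arm(steps=[[[0, 0, 0.001], [0, 0, 0], 0.0], [[0, 0, 0.001], [0, 0, 0], 0.0]])

```text
time: 10.32
ee_pos: [569.6, -244.9, 75.8]
tool_rot: [-3.137, -0.161, 0.0]
wrist_force: [0.7, 0.3, -0.2]
gripper_width: 0.1
```

Call:
move_arm(steps=[[[0, 0, 0.001], [0, 0, 0], 0.0], [[0, 0, 0.001], [0, 0, 0], 0.0]])

```text
time: 10.58
ee_pos: [569.6, -244.9, 74.8]
tool_rot: [-3.137, -0.161, 0.0]
wrist_force: [0.2, 0.7, 0.2]
gripper_width: 0.1
```

Call:
move_arm(steps=[[[0, 0, 0.001], [0, 0, 0], 0.0], [[0, 0, 0.001], [0, 0, 0], 0.0]])

```text
time: 10.82
ee_pos: [569.6, -244.9, 73.8]
tool_rot: [-3.137, -0.161, 0.0]
wrist_force: [0.3, 1.0, -0.2]
gripper_width: 0.1
```

Call:
move_arm(steps=[[[0, 0, 0.001], [0, 0, 0], 0.0], [[0, 0, 0.001], [0, 0, 0], 0.0]])

```text
time: 11.08
ee_pos: [569.6, -244.9, 72.8]
tool_rot: [-3.137, -0.161, 0.0]
wrist_force: [0.2, 0.0, -0.2]
gripper_width: -0.2
```

```bash
python3 - <<'E'
from h import *
f,g=two("pics/w7.png")
E
```

```text
11.175 [-0.52 -0.03  0.42] [ 569.7 -244.9   72.9] [ -0.   -55.77  34.53  -0.     0.     0.  ]
```

View pics/w7.png

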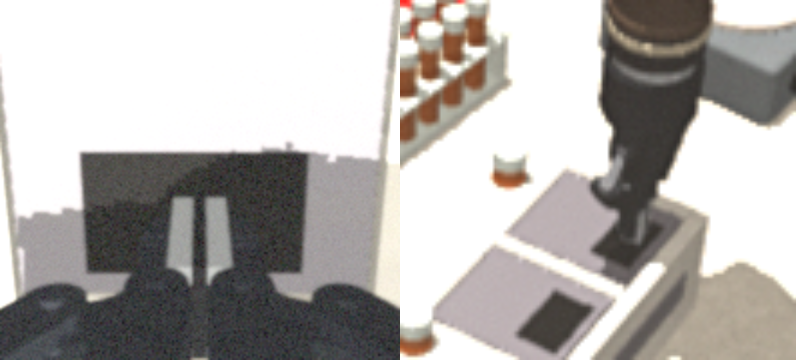

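```bash
python3 - <<'E'
from h import *
g=grab_frame("side");E=np.linalg.inv(np.array(g["extrinsics"]));p=state()["ee_pos"]
im=cv2.resize(cv2.convertScaleAbs(g["pixels"][60:200,260:400],alpha=1.5),(560,560),interpolation=cv2.INTER_CUBIC)
for dz in(0,20,40,73,100,150):
    c=E[:3,:3]@(p+[0,0,dz])+E[:3,3];u=(g["fx"]*c[0]/c[2]+g["cx"],g["fy"]*c[1]/c[2]+g["cy"]);print(dz,u)
    cv2.circle(im,(int((u[0]-260)*4),int((u[1]-60)*4)),3,(0,0,255),-1)
cv2.imwrite("pics/s8.png",im)
E
```

```text
0 (np.float64(331.7030366256256), np.float64(173.61025921473527))
20 (np.float64(332.343849876445), np.float64(168.5486889399137))
40 (np.float64(332.9975173630667), np.float64(163.385587341014))
73 (np.float64(334.1052173836038), np.float64(154.63623409308983))
100 (np.float64(335.0396329183176), np.float64(147.25559724016767))
150 (np.float64(336.84075085743484), np.float64(133.02916698076496))
```

View pics/s8.png

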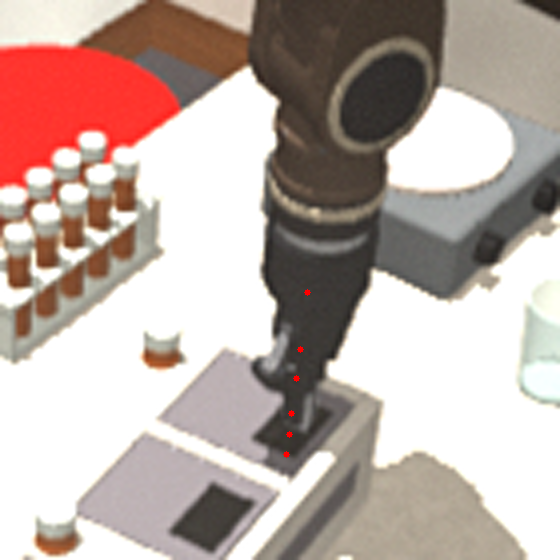

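```bash
python3 - <<'E'
from h import *
f=grab_frame("wrist");g=grab_frame("side")
for z in(85,90,95,100,105,110,115):print(z,ray(f,(248,280),z)[:2],ray(g,(168,336.3),z)[:2])
f=grab_frame("top");cv2.imwrite("pics/t2.png",cv2.resize(f["pixels"][150:290,200:400],(800,560),interpolation=cv2.INTER_CUBIC))
cv2.imwrite("pics/wf.png",cv2.convertScaleAbs(grab_frame("wrist")["pixels"],alpha=1.6,beta=20))
E
```

```text
85 [ 568.32431199 -245.5923444 ] [ 566.57129308 -262.12436555]
90 [ 570.56741441 -245.35091994] [ 563.78743905 -257.17702315]
95 [ 572.81051684 -245.10949548] [ 561.00358502 -252.22968075]
100 [ 575.05361926 -244.86807101] [ 558.21973098 -247.28233835]
105 [ 577.29672168 -244.62664655] [ 555.43587695 -242.33499595]
110 [ 579.53982411 -244.38522209] [ 552.65202292 -237.38765355]
115 [ 581.78292653 -244.14379762] [ 549.86816889 -232.44031114]
```

View pics/t2.png

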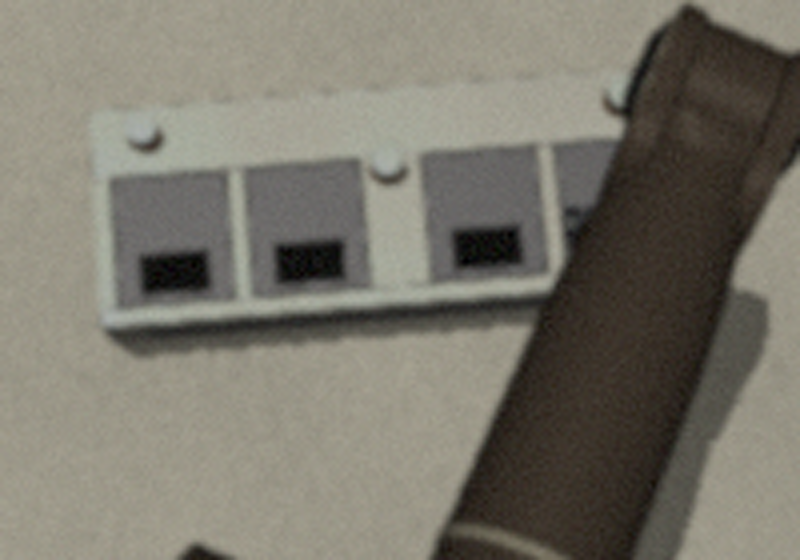

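View pics/wf.png

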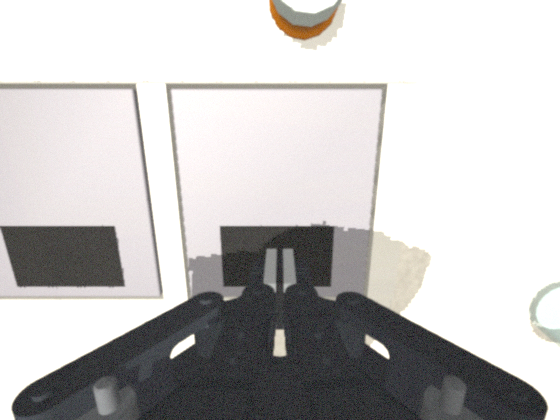

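Both views put the finger edges at about z = 101–111, so contact is near. Joint torques are unchanged, so nothing has touched yet.

Call:
move_arm(steps=[[[0, 0, 0.001], [0, 0, 0], 0.0], [[0, 0, 0.001], [0, 0, 0], 0.0]])

```text
time: 11.68
ee_pos: [569.6, -244.9, 71.8]
tool_rot: [-3.137, -0.161, 0.0]
wrist_force: [0.2, 1.2, 1.3]
gripper_width: 0.4
```

Call:
move_arm(steps=[[[0, 0, 0.001], [0, 0, 0], 0.0], [[0, 0, 0.001], [0, 0, 0], 0.0]])

```text
time: 11.92
ee_pos: [569.6, -244.9, 70.8]
tool_rot: [-3.137, -0.161, 0.0]
wrist_force: [0.2, 0.1, 0.5]
gripper_width: -0.1
```

Call:
move_arm(steps=[[[0, 0, 0.001], [0, 0, 0], 0.0], [[0, 0, 0.001], [0, 0, 0], 0.0]])

```text
time: 12.18
ee_pos: [569.6, -244.8, 69.8]
tool_rot: [-3.137, -0.161, 0.0]
wrist_force: [0.3, -0.1, -0.2]
gripper_width: 0.1
```

Call:
move_arm(steps=[[[0, 0, 0.001], [0, 0, 0], 0.0], [[0, 0, 0.001], [0, 0, 0], 0.0]])

```text
time: 12.42
ee_pos: [569.7, -244.9, 69.0]
tool_rot: [3.137, 0.161, 0.0]
wrist_force: [-0.1, -0.5, 0.9]
gripper_width: -0.1
```

Call:
move_arm(steps=[[[0, 0, 0.001], [0, 0, 0], 0.0], [[0, 0, 0.001], [0, 0, 0], 0.0]])

```text
time: 12.68
ee_pos: [569.8, -244.9, 68.8]
tool_rot: [3.137, 0.161, 0.001]
wrist_force: [-1.7, 0.8, 4.8]
gripper_width: 0.2
```

Call:
move_arm(steps=[[[0, 0, 0.001], [0, 0, 0], 0.0], [[0, 0, 0.001], [0, 0, 0], 0.0]])

```text
time: 12.92
ee_pos: [569.8, -245.0, 68.7]
tool_rot: [3.137, 0.161, 0.002]
wrist_force: [-3.3, 1.3, 10.9]
gripper_width: 0.1
```

```bash
python3 - <<'E'
from h import *
f,g=two("pics/w9.png")
E
```

```text
13.025 [-3.35  1.43 10.52] [ 569.8 -245.    68.8] [ 9.000e-02 -4.940e+01  3.202e+01 -1.820e+00  2.000e-02  0.000e+00]
```

View pics/w9.png

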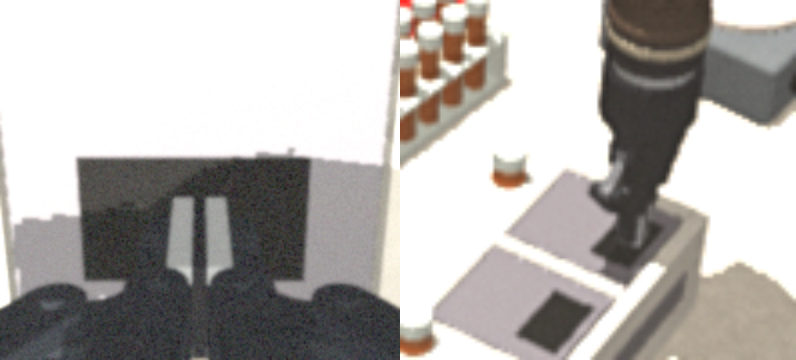

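Contact came at reported z ≈ 69 and the force climbed to 10.5 N with no travel, so hatch 4 is firm. The picture shows it shut, with the tip on its pad. Next is hatch 3, 115 mm along the deck.

Call:
move_arm(steps=[[[0, 0, -0.01], [0, 0, 0], 0.0], [[0, 0, -0.02], [0, 0, 0], 0.0], [[0, -0.04, -0.02], [0, 0, 0], 0.0], [[0, -0.08, -0.02], [0, 0, 0], 0.0], [[0, -0.115, -0.02], [0, 0, 0], 0.0], [[0, -0.115, -0.012], [0, 0, 0], 0.0], [[0, -0.115, -0.005], [0, 0, 0], 0.0], [[0, -0.115, -0.004], [0, 0, 0], 0.0], [[0, -0.115, -0.004], [0, 0, 0], 0.0]])

```text
time: 14.15
ee_pos: [557.8, -131.3, 70.7]
tool_rot: [-3.137, -0.16, 0.001]
wrist_force: [-1.0, -0.1, 0.2]
gripper_width: -0.1
```

Call:
move_arm(steps=[[[0, 0, 0.001], [0, 0, 0], 0.0], [[0, 0, 0.002], [0, 0, 0], 0.0], [[0, 0, 0.002], [0, 0, 0], 0.0]])

```text
time: 14.52
ee_pos: [558.0, -130.6, 69.0]
tool_rot: [3.137, 0.161, 0.0]
wrist_force: [0.5, -0.3, -0.2]
gripper_width: -0.0
```

Call:
move_arm(steps=[[[0, 0, 0.001], [0, 0, 0], 0.0], [[0, 0, 0.001], [0, 0, 0], 0.0]])

```text
time: 14.78
ee_pos: [558.0, -130.6, 68.8]
tool_rot: [3.137, 0.161, 0.001]
wrist_force: [-1.9, -0.3, 5.1]
gripper_width: -0.4
```

Call:
move_arm(steps=[[[0, 0, 0.001], [0, 0, 0], 0.0], [[0, 0, 0.001], [0, 0, 0], 0.0]])

```text
time: 15.02
ee_pos: [558.0, -130.6, 68.7]
tool_rot: [3.137, 0.161, 0.002]
wrist_force: [-4.6, 0.7, 10.9]
gripper_width: 0.1
```

Hatch 3 is firm too. Next is hatch 2, 152 mm along.

Call:
move_arm(steps=[[[0, 0, -0.01], [0, 0, 0], 0.0], [[0, 0, -0.02], [0, 0, 0], 0.0], [[0, -0.04, -0.02], [0, 0, 0], 0.0], [[0, -0.08, -0.02], [0, 0, 0], 0.0], [[0, -0.12, -0.02], [0, 0, 0], 0.0], [[0, -0.152, -0.02], [0, 0, 0], 0.0], [[0, -0.152, -0.012], [0, 0, 0], 0.0], [[0, -0.152, -0.005], [0, 0, 0], 0.0], [[0, -0.152, -0.004], [0, 0, 0], 0.0], [[0, -0.152, -0.004], [0, 0, 0], 0.0]])

```text
time: 16.27
ee_pos: [542.2, 19.9, 70.7]
tool_rot: [3.138, 0.159, -0.001]
wrist_force: [0.2, 0.6, -0.1]
gripper_width: -0.3
```

Call:
move_arm(steps=[[[0, 0, 0.001], [0, 0, 0], 0.0], [[0, 0, 0.002], [0, 0, 0], 0.0], [[0, 0, 0.002], [0, 0, 0], 0.0]])

```text
time: 16.65
ee_pos: [542.4, 20.6, 69.0]
tool_rot: [3.137, 0.161, 0.0]
wrist_force: [0.3, 0.0, 1.2]
gripper_width: 0.0
```

Call:
move_arm(steps=[[[0, 0, 0.001], [0, 0, 0], 0.0], [[0, 0, 0.001], [0, 0, 0], 0.0]])

```text
time: 16.9
ee_pos: [542.4, 20.6, 68.8]
tool_rot: [3.137, 0.161, 0.001]
wrist_force: [-1.8, -0.7, 5.4]
gripper_width: -0.0
```

Call:
move_arm(steps=[[[0, 0, 0.001], [0, 0, 0], 0.0], [[0, 0, 0.001], [0, 0, 0], 0.0]])

```text
time: 17.15
ee_pos: [542.4, 20.6, 68.7]
tool_rot: [3.137, 0.161, 0.003]
wrist_force: [-5.7, -0.8, 12.6]
gripper_width: 0.2
```

Hatch 2 is firm as well. Now hatch 1.

Call:
move_arm(steps=[[[0, 0, -0.01], [0, 0, 0], 0.0], [[0, 0, -0.02], [0, 0, 0], 0.0], [[0, -0.04, -0.02], [0, 0, 0], 0.0], [[0, -0.08, -0.02], [0, 0, 0], 0.0], [[0, -0.115, -0.02], [0, 0, 0], 0.0], [[0, -0.115, -0.012], [0, 0, 0], 0.0], [[0, -0.115, -0.005], [0, 0, 0], 0.0], [[0, -0.115, -0.004], [0, 0, 0], 0.0], [[0, -0.115, -0.004], [0, 0, 0], 0.0]])

```text
time: 18.27
ee_pos: [536.4, 97.2, 70.7]
tool_rot: [-3.101, -0.251, 0.006]
wrist_force: [1.0, -0.0, -0.8]
gripper_width: -0.2
```

Call:
move_arm(steps=[[[0, 0, 0.001], [0, 0, 0], 0.0], [[0, 0, 0.002], [0, 0, 0], 0.0], [[0, 0, 0.002], [0, 0, 0], 0.0]])

```text
time: 18.65
ee_pos: [536.7, 97.7, 69.2]
tool_rot: [-3.101, -0.253, 0.004]
wrist_force: [-0.1, -0.2, 1.6]
gripper_width: -0.1
```

Call:
move_arm(steps=[[[0, 0, 0.001], [0, 0, 0], 0.0], [[0, 0, 0.001], [0, 0, 0], 0.0]])

```text
time: 18.9
ee_pos: [536.6, 97.7, 68.1]
tool_rot: [-3.101, -0.253, 0.005]
wrist_force: [-0.0, -1.6, 1.4]
gripper_width: -0.0
```

Call:
move_arm(steps=[[[0, 0, 0.001], [0, 0, 0], 0.0], [[0, 0, 0.001], [0, 0, 0], 0.0]])

```text
time: 19.15
ee_pos: [536.6, 97.7, 66.9]
tool_rot: [-3.101, -0.253, 0.005]
wrist_force: [-0.9, -2.0, 3.3]
gripper_width: -0.0
```

The move stopped short at y = 98, so a joint limit must be in the way. I'll back off and check the joints.

Call:
move_arm(steps=[[[0, 0, -0.01], [0, 0, 0], 0.0], [[0, 0, -0.02], [0, 0, 0], 0.0], [[0, 0, -0.02], [0, 0, 0], 0.0]])

```text
time: 19.52
ee_pos: [537.4, 97.5, 88.2]
tool_rot: [-3.101, -0.253, 0.002]
wrist_force: [0.1, 0.9, 0.4]
gripper_width: -0.0
```

```bash
python3 - <<'E'
from h import *
s=state();print(s["q"].round(3),s["ee_pos"])
p=O+191*Y
go(p+[0,0,85])
f,g=two("pics/w10.png",(200,300,210,320))
cv2.imwrite("pics/w10f.png",cv2.convertScaleAbs(f["pixels"],alpha=1.6,beta=20))
E
```

```text
[ 0.161  0.185 -0.205  1.179  0.031  3.14 ] [537.4232526   97.48754999  88.19230229]
shift [-0.0011 -0.0401  0.0044] turn [-0.0306 -0.0003  0.0596]
19.625 [ 0.11 -0.49 -0.06] [536.8  97.4  87.1] [-0.000e+00 -4.704e+01  3.487e+01  2.000e-02  1.000e-01 -0.000e+00]
```

View pics/w10.png

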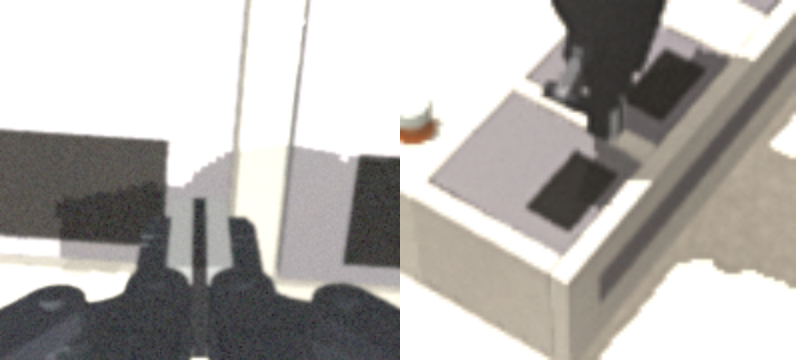

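View pics/w10f.png

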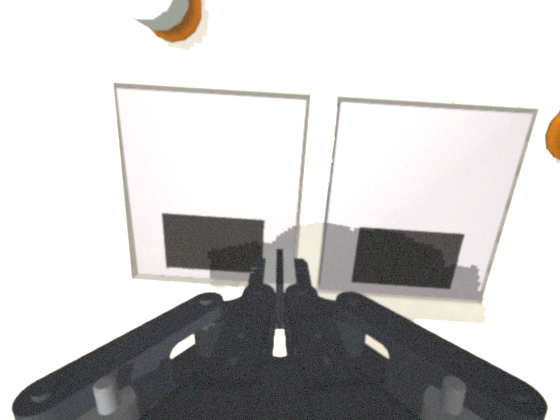

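q6 sits at its 3.14 limit. I'll turn the tool by −0.25 rad, with no shift, and see where it goes.

Call:
move_arm(steps=[[[0, 0, 0], [0, 0, -0.1], 0.0], [[0, 0, 0], [0, 0, -0.2], 0.0], [[0, 0, 0], [0, 0, -0.28], 0.0], [[0, 0, 0], [0, 0, -0.28], 0.0]])

```text
time: 20.12
ee_pos: [536.4, 97.2, 86.6]
tool_rot: [-3.035, -0.682, -0.0]
wrist_force: [-0.3, 0.3, -0.2]
gripper_width: -0.0
```

```bash
python3 - <<'E'
from h import *
s=state();print(s["q"].round(3),s["ee_pos"])
p=O+191*Y
R0=R.from_rotvec(s["tool_rot"]);M=R0.as_matrix();print(M.round(3))
print(R0.inv().apply(p+[0,0,80]-s["ee_pos"]))
f=grab_frame("wrist");cv2.imwrite("pics/w11.png",cv2.convertScaleAbs(f["pixels"],alpha=1.6,beta=20))
E
```

```text
[ 0.161  0.186 -0.208  1.178  0.03   2.861] [536.36476474  97.24496179  86.55107931]
[[ 0.904  0.427 -0.006]
 [ 0.427 -0.904  0.03 ]
 [ 0.007 -0.03  -1.   ]]
[ 11.03314176 -38.50911616   7.77573175]
```

View pics/w11.png

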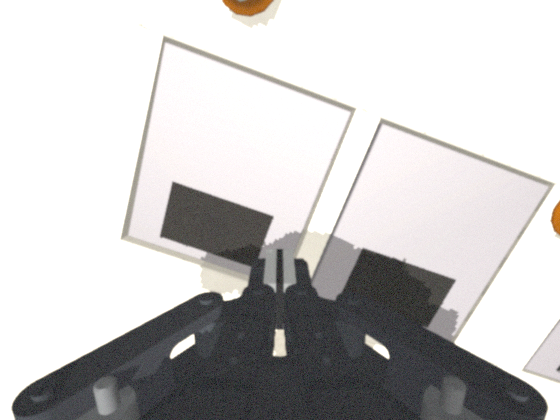

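Call:
move_arm(steps=[[[0.005, -0.018, 0], [-0.015, -0.003, 0], 0.0], [[0.011, -0.0385, 0.001], [-0.03, -0.007, 0], 0.0], [[0.011, -0.0385, 0.008], [-0.03, -0.007, 0], 0.0], [[0.011, -0.0385, 0.008], [-0.03, -0.007, 0], 0.0]])

```text
time: 20.68
ee_pos: [529.4, 136.6, 79.2]
tool_rot: [3.064, 0.689, -0.001]
wrist_force: [0.3, -0.1, -0.2]
gripper_width: 0.1
```

```bash
python3 - <<'E'
from h import *
s=state();print(s["q"].round(3),s["ee_pos"],R.from_rotvec(s["tool_rot"]).as_matrix().round(3))
two("pics/w12.png",(200,300,210,320))
E
```

```text
[ 2.530e-01  1.920e-01 -2.170e-01  1.163e+00 -1.000e-03  2.952e+00] [529.43570478 136.58010054  79.2163176 ] [[ 0.904  0.428 -0.001]
 [ 0.428 -0.904 -0.001]
 [-0.001  0.    -1.   ]]
20.775 [ 0.42  0.24 -0.18] [529.9 136.3  79.9] [ 3.100e-01 -4.667e+01  3.416e+01 -1.000e-02  1.000e-02  0.000e+00]
```

View pics/w12.png

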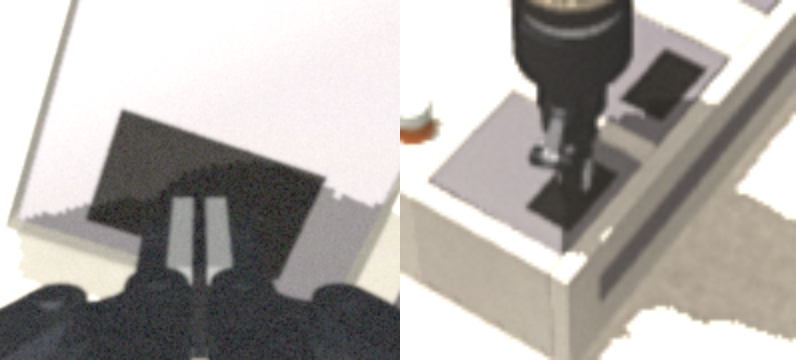

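The fingers are over pad 1. I'll press down gradually.

Call:
move_arm(steps=[[[0, 0, 0.004], [0, 0, 0], 0.0], [[0, 0, 0.008], [0, 0, 0], 0.0], [[0, 0, 0.01], [0, 0, 0], 0.0], [[0, 0, 0.012], [0, 0, 0], 0.0], [[0, 0, 0.012], [0, 0, 0], 0.0]])

```text
time: 21.4
ee_pos: [529.9, 136.9, 68.0]
tool_rot: [3.065, 0.69, 0.001]
wrist_force: [-0.9, 1.3, 0.1]
gripper_width: -0.2
```

Call:
move_arm(steps=[[[0, 0, 0.001], [0, 0, 0], 0.0], [[0, 0, 0.002], [0, 0, 0], 0.0], [[0, 0, 0.002], [0, 0, 0], 0.0]])

```text
time: 21.78
ee_pos: [530.2, 137.0, 66.4]
tool_rot: [3.065, 0.69, 0.002]
wrist_force: [0.2, 0.4, 2.3]
gripper_width: -0.3
```

Call:
move_arm(steps=[[[0, 0, 0.001], [0, 0, 0], 0.0], [[0, 0, 0.002], [0, 0, 0], 0.0], [[0, 0, 0.002], [0, 0, 0], 0.0]])

```text
time: 22.15
ee_pos: [530.1, 137.0, 64.2]
tool_rot: [3.065, 0.69, 0.001]
wrist_force: [-0.5, 0.5, 2.3]
gripper_width: -0.1
```

It gives at about 2.5 N, so hatch 1 is the loose one. I'll push on.

Call:
move_arm(steps=[[[0, 0, 0.002], [0, 0, 0], 0.0], [[0, 0, 0.004], [0, 0, 0], 0.0], [[0, 0, 0.006], [0, 0, 0], 0.0], [[0, 0, 0.008], [0, 0, 0], 0.0], [[0, 0, 0.01], [0, 0, 0], 0.0]])

```text
time: 22.78
ee_pos: [530.2, 137.0, 54.1]
tool_rot: [3.065, 0.69, 0.001]
wrist_force: [0.7, -0.1, 3.2]
gripper_width: 0.2
```

```bash
python3 - <<'E'
from h import *
two("pics/w13.png",(200,300,210,320))
E
```

```text
22.875 [0.44 0.09 2.18] [529.8 136.9  53.8] [ 3.000e-02 -4.592e+01  3.257e+01  1.700e-01  3.000e-02  0.000e+00]
```

View pics/w13.png

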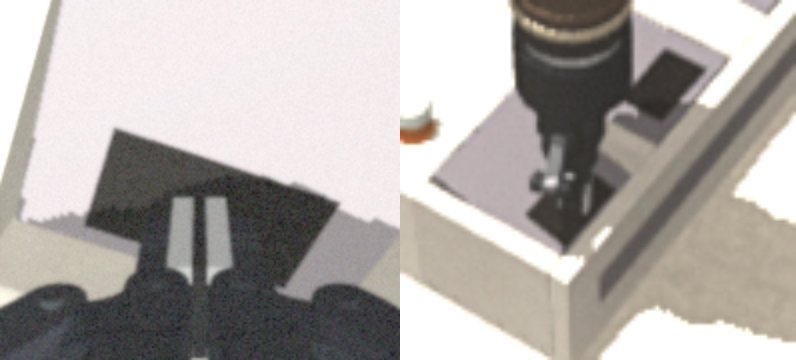

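The hatch is tilting: its far end is rising and the near end sinking. I'll continue in small steps.

Call:
move_arm(steps=[[[0, 0, 0.002], [0, 0, 0], 0.0], [[0, 0, 0.004], [0, 0, 0], 0.0], [[0, 0, 0.006], [0, 0, 0], 0.0], [[0, 0, 0.008], [0, 0, 0], 0.0]])

```text
time: 23.38
ee_pos: [529.9, 136.9, 46.0]
tool_rot: [3.065, 0.689, 0.001]
wrist_force: [0.4, -0.2, 3.1]
gripper_width: 0.1
```

Call:
move_arm(steps=[[[0, 0, 0.002], [0, 0, 0], 0.0], [[0, 0, 0.004], [0, 0, 0], 0.0], [[0, 0, 0.006], [0, 0, 0], 0.0]])

```text
time: 23.75
ee_pos: [529.9, 137.0, 39.9]
tool_rot: [3.065, 0.69, 0.001]
wrist_force: [-0.1, -0.1, 3.6]
gripper_width: 0.1
```

```bash
python3 - <<'E'
from h import *
two("pics/w14.png",(200,300,210,320))
E
```

```text
23.85 [-0.54 -0.21  2.18] [529.7 136.9  39.7] [ 2.000e-02 -4.634e+01  3.274e+01 -9.000e-02  1.000e-02 -0.000e+00]
```

View pics/w14.png

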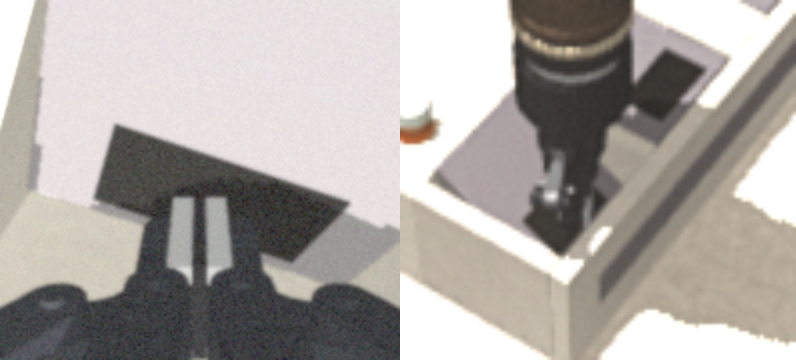

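Call:
move_arm(steps=[[[0, 0, 0.002], [0, 0, 0], 0.0], [[0, 0, 0.004], [0, 0, 0], 0.0]])

```text
time: 24.1
ee_pos: [530.1, 137.0, 36.0]
tool_rot: [3.065, 0.69, 0.001]
wrist_force: [-0.1, -0.2, 3.8]
gripper_width: -0.1
```

Call:
move_arm(steps=[[[0, 0, 0.001], [0, 0, 0], 0.0], [[0, 0, 0.002], [0, 0, 0], 0.0]])

```text
time: 24.35
ee_pos: [530.0, 136.9, 34.0]
tool_rot: [3.065, 0.69, 0.001]
wrist_force: [0.8, 0.3, 2.4]
gripper_width: 0.4
```

Call:
move_arm(steps=[[[0, 0, 0.001], [0, 0, 0], 0.0], [[0, 0, 0.002], [0, 0, 0], 0.0]])

```text
time: 24.6
ee_pos: [530.0, 137.0, 32.1]
tool_rot: [3.065, 0.69, 0.001]
wrist_force: [1.0, -0.6, 2.1]
gripper_width: 0.4
```

Call:
move_arm(steps=[[[0, 0, 0.001], [0, 0, 0], 0.0], [[0, 0, 0.002], [0, 0, 0], 0.0]])

```text
time: 24.85
ee_pos: [530.0, 137.0, 30.1]
tool_rot: [3.065, 0.69, 0.001]
wrist_force: [-0.5, -0.3, 2.5]
gripper_width: -0.3
```

Call:
move_arm(steps=[[[0, 0, 0.001], [0, 0, 0], 0.0], [[0, 0, 0.002], [0, 0, 0], 0.0]])

```text
time: 25.1
ee_pos: [530.3, 137.0, 29.0]
tool_rot: [3.064, 0.69, 0.002]
wrist_force: [-3.0, -0.9, 13.2]
gripper_width: 0.0
```

Call:
move_arm(steps=[[[0, 0, 0.001], [0, 0, 0], 0.0], [[0, 0, 0.002], [0, 0, 0], 0.0]])

```text
time: 25.35
ee_pos: [530.6, 137.0, 28.6]
tool_rot: [3.064, 0.689, 0.005]
wrist_force: [-8.7, -2.2, 23.9]
gripper_width: -0.2
```

```bash
python3 - <<'E'
from h import *
two("pics/w15.png",(200,300,210,320))
E
```

```text
25.45 [-6.22 -1.79 19.64] [530.6 137.   28.7] [ 1.800e-01 -3.690e+01  2.867e+01 -2.930e+00  1.400e-01 -3.000e-02]
```

View pics/w15.png

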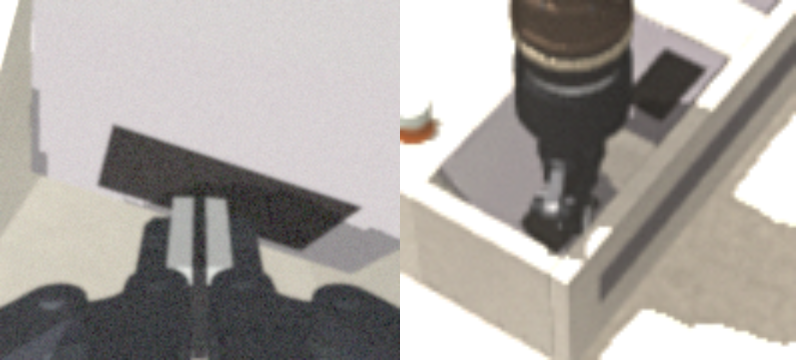

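At 40 mm of travel the force jumped to about 20 N, which fits the stop. I'll lift straight up and check the tilt.

Call:
move_arm(steps=[[[0, 0, -0.002], [0, 0, 0], 0.0], [[0, 0, -0.005], [0, 0, 0], 0.0], [[0, 0, -0.015], [0, 0, 0], 0.0], [[0, 0, -0.035], [0, 0, 0], 0.0], [[0, 0, -0.06], [0, 0, 0], 0.0], [[0, 0, -0.09], [0, 0, 0], 0.0], [[0, 0, -0.12], [0, 0, 0], 0.0], [[0, 0, -0.15], [0, 0, 0], 0.0], [[0, 0, -0.18], [0, 0, 0], 0.0], [[0, 0, -0.18], [0, 0, 0], 0.0]])

```text
time: 26.7
ee_pos: [531.2, 137.4, 208.8]
tool_rot: [3.065, 0.69, 0.008]
wrist_force: [-0.0, 0.3, -0.7]
gripper_width: -0.2
```

Call:
move_arm(steps=[[[-0.04, 0, 0], [0, 0, 0], 0.0], [[-0.09, 0, 0], [0, 0, 0], 0.0], [[-0.14, 0, 0], [0, 0, 0], 0.0], [[-0.19, 0, 0], [0, 0, 0], 0.0], [[-0.19, 0, 0], [0, 0, 0], 0.0]])

```text
time: 27.32
ee_pos: [355.6, 54.7, 205.8]
tool_rot: [3.065, 0.688, 0.001]
wrist_force: [0.9, 0.5, 0.2]
gripper_width: 0.1
```

```bash
python3 - <<'E'
from h import *
s=state();print(s["ee_pos"],s["wrist_force"])
f=grab_frame("wrist");g=grab_frame("side");t=grab_frame("top")
cv2.imwrite("pics/s20.png",cv2.resize(cv2.convertScaleAbs(g["pixels"][120:310,170:390],alpha=1.4),(770,665))[:600])
cv2.imwrite("pics/w20.png",f["pixels"])
# predicted model of hatch 1 at tilt in side and top
for n,c in(("side",g),("top",t)):
    im=cv2.resize(cv2.convertScaleAbs(c["pixels"],alpha=1.3),None,fx=4,fy=4,interpolation=cv2.INTER_CUBIC)
    E=np.linalg.inv(np.array(c["extrinsics"]))
    D=(np.array([548.1,-50.2,0]) if n=="side" else np.array([552.5,-56.3,0]))+53*X
    for th,col in((0.4,(255,0,0)),(0.75,(0,0,255))):
        pts=[]
        for u,v in((-75,-49),(-75,49),(35,49),(35,-49)):
            p=D-3*X+(191+v)*Y+[0,0,101]+u*np.cos(th)*X+np.array([0,0,u*np.sin(th)])+4*(np.array([0,0,np.cos(th)])-np.sin(th)*X)
            q=E[:3,:3]@p+E[:3,3];pts.append((c["fx"]*q[0]/q[2]+c["cx"],c["fy"]*q[1]/q[2]+c["cy"]))
        pts=np.array(pts);cv2.polylines(im,[(pts*4).astype(int)],True,col,1)
    a=pts.mean(0)*4;x0,y0=int(a[0]-200),int(a[1]-200)
    cv2.imwrite(f"pics/m_{n}.png",im[y0:y0+400,x0:x0+400])
cv2.imwrite("pics/m.png",np.hstack([cv2.imread("pics/m_side.png"),cv2.imread("pics/m_top.png")]))
E
```

```text
[355.5627627   54.6619991  205.84520043] [0.92059156 0.54383719 0.18166033]
```

View pics/m.png

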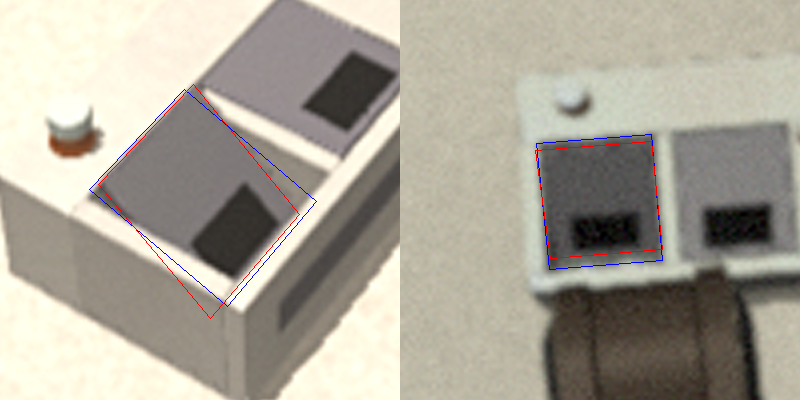

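View pics/s20.png

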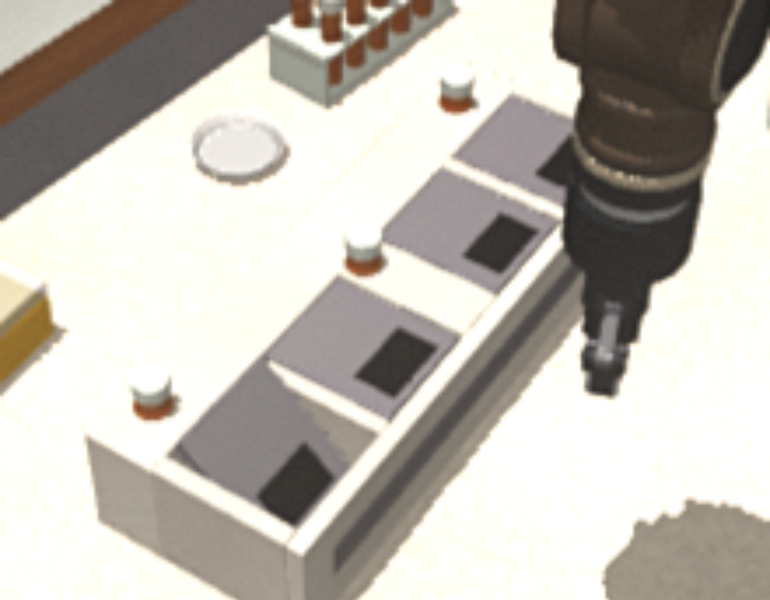

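View pics/w20.png

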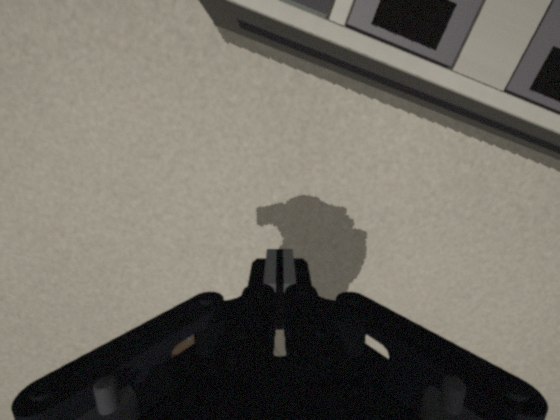

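The side view shows hatch 1 tilted with its near end sunk; hatches 2 to 4 look shut and the jars are standing. I'll measure the tilt from the pad corners.

```bash
python3 - <<'E'
from h import *
from scipy.optimize import least_squares
for n in("side","top"):
    c=grab_frame(n);E=np.linalg.inv(np.array(c["extrinsics"]))
    D=(np.array([548.1,-50.2,0]) if n=="side" else np.array([552.5,-56.3,0]))+53*X
    def pr(u,v,th,hy=191):
        p=D-3*X+(hy+v)*Y+[0,0,101]+u*np.cos(th)*X+np.array([0,0,u*np.sin(th)])+6*(np.array([0,0,np.cos(th)])-np.sin(th)*X)
        q=E[:3,:3]@p+E[:3,3];return np.array((c["fx"]*q[0]/q[2]+c["cx"],c["fy"]*q[1]/q[2]+c["cy"]))
    g=cv2.cvtColor(c["pixels"],cv2.COLOR_BGR2GRAY)
    for hy in(191,76):
        m=pr(-50,0,.35,hy).astype(int)
        w=g[m[1]-22:m[1]+22,m[0]-22:m[0]+22]
        d=(w<(40 if n=="side" else 28)).astype(np.uint8);k,lab,st,ce=cv2.connectedComponentsWithStats(d);i=1+st[1:,4].argmax()
        print(n,hy,"area",st[i,4],"centroid",ce[i]+m-22)
        for th in(0,.4,.6,.66,.7,.75):
            q=np.array([pr(a,b,th,hy) for a,b in((-68,-30),(-68,30),(-32,30),(-32,-30))],np.float32)
            print("   ",th,pr(-50,0,th,hy).round(1),"area",round(cv2.contourArea(q)))
E
python3 - <<'E'
from h import *
g=cv2.imread("pics/side0.png").astype(int)
E
```

```text
side 191 area 189 centroid [254.33333333 258.16931217]
    0 [256.9 252.3] area 285
    0.4 [256.5 257.1] area 309
    0.6 [255.4 258.7] area 301
    0.66 [254.9 259.1] area 297
    0.7 [254.5 259.3] area 293
    0.75 [254.1 259.6] area 288
side 76 area 107 centroid [282.28971963 223.40186916]
    0 [282.4 223.2] area 243
    0.4 [281.8 228. ] area 263
    0.6 [280.5 229.8] area 257
    0.66 [280.  230.2] area 253
    0.7 [279.6 230.4] area 250
    0.75 [279.2 230.7] area 246
top 191 area 107 centroid [243.85981308 216.38317757]
    0 [243.3 217.7] area 184
    0.4 [243.7 218.2] area 179
    0.6 [243.9 217.7] area 166
    0.66 [243.9 217.4] area 161
    0.7 [243.9 217.2] area 157
    0.75 [244.  216.9] area 152
top 76 area 114 centroid [277.10526316 214.98245614]
    0 [277.  214.9] area 183
    0.4 [277.1 215.6] area 178
    0.6 [277. 215.] area 165
    0.66 [277.  214.7] area 160
    0.7 [277.  214.5] area 156
    0.75 [277.  214.2] area 151
```

Both cameras suggest about 0.7 to 0.75 rad. I'll take one closer wrist view to be sure.

Call:
move_arm(steps=[[[0.04, -0.01, 0], [0, 0, 0], 0.0], [[0.08, -0.02, 0], [0, 0, 0], 0.0], [[0.12, -0.03, 0], [0, 0, 0], 0.0], [[0.12, -0.03, 0], [0, 0, 0], 0.0], [[0.12, -0.03, 0], [0, 0, 0], 0.0]])

```text
time: 28.2
ee_pos: [453.7, 134.2, 205.2]
tool_rot: [3.064, 0.69, -0.002]
wrist_force: [-1.3, 1.1, -0.7]
gripper_width: 0.3
```

```bash
python3 - <<'E'
from h import *
grab_frame("wrist")
c=grab_frame("wrist");E=np.linalg.inv(np.array(c["extrinsics"]))
np.savez("w30.npz",E=E,px=c["pixels"],k=[c["fx"],c["fy"],c["cx"],c["cy"]])
im=cv2.convertScaleAbs(c["pixels"],alpha=1.6,beta=10)
D=np.array([550.3,-53.3,0])+53*X
for th,col in((.5,(255,0,0)),(0.75,(0,0,255))):
  for b in((-75,35,-49,49,4),(-68,-32,-30,30,5)):
    pts=[]
    for u,v in((b[0],b[2]),(b[0],b[3]),(b[1],b[3]),(b[1],b[2])):
        p=D-3*X+(191+v)*Y+[0,0,101]+u*np.cos(th)*X+np.array([0,0,u*np.sin(th)])+b[4]*(np.array([0,0,np.cos(th)])-np.sin(th)*X)
        q=E[:3,:3]@p+E[:3,3];pts.append((c["fx"]*q[0]/q[2]+c["cx"],c["fy"]*q[1]/q[2]+c["cy"]))
    cv2.polylines(im,[np.array(pts).astype(int)],True,col,1)
cv2.imwrite("pics/w30.png",im)
E
```

```text
(no output)
```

View pics/w30.png

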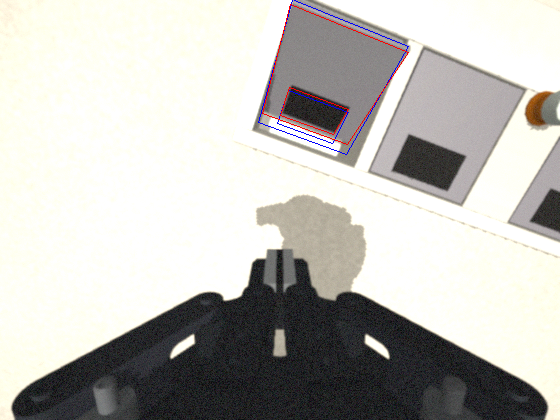

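The pad and hatch outline match the 0.75 rad model and not the 0.5 one. I'll hand in.

```bash
python3 - <<'E'
from h import *
s=state();print(s["time"],s["qd"].round(3),s["wrist_force"].round(1))
print(finish_job())
E
```

```text
28.3 [-0.004 -0.014 -0.004 -0.002  0.     0.001] [-0.9 -0.1 -0.1]
the job is handed in; nothing more can be done
None
```

I found the loose hatch, number 1 (leftmost), pushed it open to its stop, left it open and handed the job in at 28.3 s. I got no verdict back.

- **Pressing:** Hatches 4, 3 and 2 stayed firm under 10 to 13 N. Hatch 1 gave at about 2.5 N.
- **Opening:** I pushed pad 1 down about 40 mm until the force rose sharply at the stop. The highest wrist force I read was about 24 N.
- **Last checks:** The wrist view matches the 0.75 rad hatch outline, and the side and top views point to about 0.7 to 0.75 rad. Hatches 2 to 4 look shut and the jars look undisturbed. I did not take a final measurement of the bottle and beaker, but the arm never went near them. The hand is clear, about 80 mm in front of the pads, with wrist force near zero.

**What disagreed:**
- **Fingertip position:** The closed fingertips touched with the reported TCP about 36 mm below the pad surface, so the real tips end short of the stated TCP. I had to find the contact by force.
- **First try on hatch 1:** The wrist joint reached its limit and the hand stopped about 40 mm short, pressing lightly (about 3 N) on the edge of the hatch. I backed off, turned the tool and pressed again on the pad centre.

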